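Lay the pot stand down beside the dish rack

TASK

Clear the way first: with the fingertips, push the dish rack's black wire side arm round until it is folded flat along the side of the rack. Then push the standing wooden pot stand high up, on the side away from the rack, so that it tips over towards the rack and comes to lie flat, wholly inside the rectangle marked by the groove in the teak board. Only push: do not lift the pot stand or shove its foot along the board, and leave the cup, the bowl and the chopstick jar where they are.

Things in the scene. Friction and masses are not known exactly. Their poses are not given: they have to be found in the camera images.
- board: Fixed teak board 350 x 640 mm, 18 mm thick, on the work surface; position and yaw vary. Origin on its underside; it spans own x -150 to +200 mm, own y -310 to +330 mm, top at z 18 mm. It carries a black wire dish rack on its +y part and, on the rest, a groove (dark 5 mm line, flush) marking a rectangle with outer edge own x -100 to +100 mm, y -280 to -60 mm.
- rack (a point): Centre of the fixed matte black wire dish rack's footprint, on the board's top (axes as the board's). The rack covers board x -130 to +130 mm, y 0 to 300 mm; top wires 100 mm above the board. Two fixed glass plates stand in it at board y 71 and 99 mm, up to 180 mm above the board.
- groove_centre (a point): Centre of the grooved rectangle (200 mm along the board's x, 220 mm along its y), on the board's top.
- hinge_point (a point): Point on the vertical hinge axis of the rack's side arm: board x -90, y -35 mm, at the arm's mid height, 97.5 mm above the board's top. The fixed hinge bracket, 16 mm wide, reaches from the rack to board y -39 mm, up to 130 mm above the board; a small latch lever on it (to 150 mm) is already released and not used.
- side_arm (a joint): Side arm: upright loop of 8 mm black wire, 170 mm long from the hinge, its two level wires 80 and 115 mm above the board's top. Rad: at q it points along (cos q, -sin q) in board x, y. 0 = folded (a stop), parallel to the rack's side, 35 mm off it. Starts at 0.75 to 1.15, over the grooved rectangle, in the pot stand's way. Light friction (about 1 N at mid arm), no spring.
- trivet: Loose slatted wooden pot stand, a slab on edge at the groove's end away from the rack: 120 mm wide (own x), 28 thick (own y), 140 tall (own z), about 0.32 kg. Origin: centre of its underside as it stands. Own +y faces the rack (within 0.1 rad of the board's y); it is to fall that way about its lower +y edge, and topples once its top has moved about 30 mm.
- trivet_mid (a point): Centre of the pot stand's slab: 70 mm above its underside as it stands.
- foot_edge (a point): Middle of the pot stand's lower edge on the rack side (own y +14 mm, z 0): the edge it turns about.
- corner_a (a point): corner of the pot stand's landing face (the 120 x 140 mm face towards the rack), lower, own x -60, y +14, z 0 mm
- corner_b (a point): corner of the pot stand's landing face (the 120 x 140 mm face towards the rack), lower, own x +60, y +14, z 0 mm
- corner_c (a point): corner of the pot stand's landing face (the 120 x 140 mm face towards the rack), upper, own x -60, y +14, z 140 mm
- corner_d (a point): corner of the pot stand's landing face (the 120 x 140 mm face towards the rack), upper, own x +60, y +14, z 140 mm
- cup: Loose pink plastic cup, 68 mm across the rim, 85 mm tall, standing on the board beyond the grooved rectangle (board +x side); origin at the centre of its underside. Leave alone.
- bowl: Loose brown glazed bowl, 124 mm across, 58 mm tall, upright on the rack's floor; origin under its centre. Leave alone.
- jar: Loose blue ceramic chopstick jar, 64 mm across, 120 mm tall, chopsticks to 225 mm above its foot, standing on the rack's floor beside the bowl; origin under its centre. Leave alone.

How it is judged:
By the outcome, as a careful person would: the job done as asked, in the order asked, and still so for the second after the job is handed in, with the robot touching nothing.
It also fails if it takes over 48 s, if anything falls off the work surface, if the arm or the gripper's body presses on something with over 40 N, if the wrist force passes 120 N, or if a joint passes its speed limit or range.

ROBOT

A 7-joint arm with a two-finger parallel gripper is mounted at the origin on the work surface. World frame = base frame: x ahead of the robot, y to its left, z up, the work surface at z = 0. Lengths are in mm, angles in rad, forces in N, time in s.
With the tool pointing down it reaches from about 350 to 900 mm from the base axis. Payload 19.9 kg.
Tool frame: the origin (TCP) lies at the very end of the fingers, on their centre line; the grasp point (between the pads) lies 19 mm behind it; z points along the fingers, y is the direction in which the jaws open and shut (so a half turn about z gives the same grasp; the last joint's range is limited). The gripper opens to 94 mm and grips with 3 to 60 N. Pads are 16 mm wide; open, the fingers measure 119 mm over their backs; the gripper's body (75 mm by 177 mm) begins 78 mm behind the grasp point.
Start: joints at [-1.341, 0.417, -0.01, 1.614, 0.005, 1.111, -0.053], TCP at [167.179, 602.204, 205.425] pointing down, gripper open.
Joint ranges: [-2.81, 2.81], [-0.39, 2.02], [-1.27, 1.25], [0.06, 2.57], [-1.19, 4.33], [0.19, 2], [-2.82, 2.82]. Speed limits (rad/s): [1.89, 1.89, 2.39, 2.39, 3.01, 3.01, 3.01].

INTERFACE

Orientations are given as a unit quaternion [x, y, z, w].
In Python, from cell import env gives the robot as it stands.
- The arm moves only by the shell command python3 -m crank 'ROWS' [FORCE]. ROWS is JSON, a list of rows, each a list of 3 entries, a list of its own where there are three numbers: the opening, from -1 (shut) to 1 (fully open), then the shift along the world's x, y, z in mm, then the turn about the world's z in rad. In form: [[jaw, [tx, ty, tz], yaw], ...]. A call has 1 to 5 rows; each row is the pose to reach, as a shift and turn from the pose commanded when the call began; what a row does not reach only later rows make up. A row lasts 1/8 s, in which the tool goes at most 62.5 mm and 10.7 degrees, less where a joint would pass 70% of its speed; a pose out of reach is approached as far as the arm can. A call with a gripper value outside its range is refused whole. The fingers move at their own pace and stop on an object; FORCE is the grip in N (left out, the last holds). Time passes only in rows, so rows that repeat a pose let the fingers close. It gives the time, the measured TCP pose, the force and the opening at its end, in the units of the state.
- env.state(): the state, without advancing time (a new reading comes with each control period).
- env.get_image(name): name is "side" or "top"; returns the picture (480x640x3 uint8, blue, green, red); there is no depth.
- env.camera_model(name): a dict with "camera_matrix" (3x3 intrinsics, pixels), "origin" and "orientation" of the camera in the world. Camera axes: x right, y up, looking along -z (the intrinsics and any distortion apply to the point x, -y, -z); pixel columns grow to the right and rows downward; lengths in mm; the calibration is good to about 2 mm. A picture is of the moment at which its call begins. camera_model takes no time and is no camera call.
- env.job_done(): hands the job in, once; it reports no verdict.
Trained networks look in the newest picture that a camera, given by its name, has taken for a name from the list of things; names that differ only in an ending like _2 or _b are one class to them, and where a whole thing is asked for, a point or a joint stands for the part that bears it (a point fixed in the world has none). Each returns a list of dicts, best first, with "score" (0 to 1); they miss things now and then, are a little off and sometimes report something else, mostly with a low value. They report only what shows in the picture. A call takes as long as a camera call.
- env.trace(camera, target): "mask" (480x640 bool, what is visible of it) and "rect" ([left, top, right, bottom] in pixels, round what is visible of it).
- env.tip_of(camera, target): "uv" ([column, row] in pixels: a listed point, or the origin of a listed thing).
The state is a dict: "time": time; "joint_pos": joint angles; "joint_vel": joint speeds; "joint_torque": joint torques, N m; "eef_pos": TCP position; "tool_rot": TCP orientation; "force": force on the tool from outside, world axes, zero at the start; "moment": the same for the moment, N m; "gripper_width": opening from 0.0 (shut) to 1.0 (fully open).
Only numpy, scipy, OpenCV 4.12 (cv2) and the standard library are available. Lean on these libraries where they do the work, as an engineer would, in place of code of your own. Each camera call takes 0.05 s, during which the arm holds its last target.

## Working session

There is one attempt and no reset: what is moved stays moved. The work goes in short steps, Python scripts to look and compute and a shell command to move; the robot and the scene stay as the last step left them, time stands still between calls to the robot, and variables do not carry over. Pictures are saved under pics/ and viewed, and the job is handed in when it is done.

```bash
ls; mkdir -p pics
python3 - <<'E'
from cell import env
import cv2
s=env.state(); print({k:s[k] for k in('time','eef_pos','tool_rot','force','gripper_width')})
for n in('side','top'):
    im=env.get_image(n); cv2.imwrite(f'pics/{n}0.png',im); m=env.camera_model(n); print(n,m)
E
```

```text
pics
{'time': 0.0, 'eef_pos': array([167.111197  , 601.87656436, 204.84661178]), 'tool_rot': array([ 1.34969135e-01,  9.90849627e-01, -5.90446011e-04, -2.10566538e-05]), 'force': array([-0.0634266 , -0.22277683, -0.13417845]), 'gripper_width': 1.002867784361224}
side {'camera_matrix': array([[460.81785248,   0.        , 324.04376174],
       [  0.        , 460.81785248, 246.31730055],
       [  0.        ,   0.        ,   1.        ]]), 'origin': array([298.18225886, 681.50033566, 542.99396953]), 'orientation': array([-0.10970288,  0.46943125,  0.85174324, -0.20526335])}
top {'camera_matrix': array([[620.7190364 ,   0.        , 318.1783356 ],
       [  0.        , 620.7190364 , 235.03479078],
       [  0.        ,   0.        ,   1.        ]]), 'origin': array([ 521.7360498 ,   68.32959603, 1201.01775411]), 'orientation': array([-0.034215  ,  0.01691554,  0.70849298, -0.70468497])}
```

View pics/side0.png

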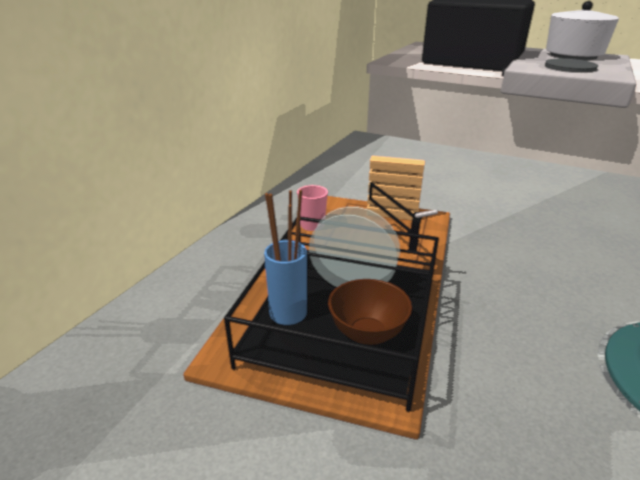

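View pics/top0.png

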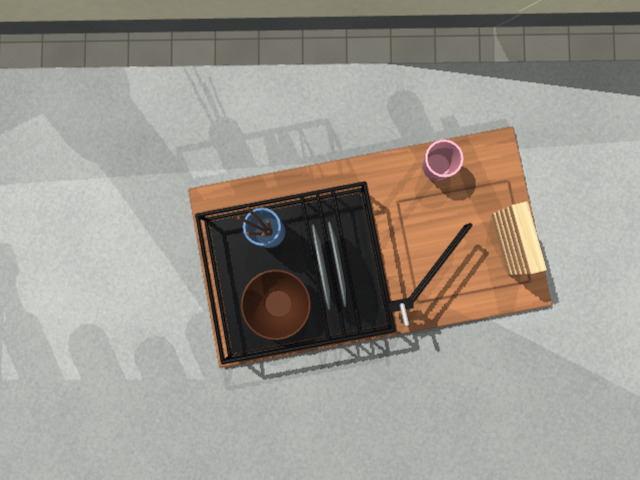

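The side view shows the rack, jar (288,285) and bowl (370,310), with the arm and the pot stand (397,190) behind them. In the top view the board runs from corners (190,188) and (513,127) to (551,306) and (221,366). The arm points from its hinge at about (405,303) to a tip at (468,227), and the pot stand is at about (518,240).

```bash
cat > h.py <<'E'
import numpy as np, cv2
from cell import env
from scipy.spatial.transform import Rotation as R
from scipy.optimize import least_squares
def cam(n):
    m=env.camera_model(n); return m['camera_matrix'],np.array(m['origin']),R.from_quat(m['orientation']).as_matrix()
def proj(c,P):
    K,o,r=c; p=(np.atleast_2d(P)-o)@r; p=p*[1,-1,-1]; q=p@K.T; return q[:,:2]/q[:,2:]
def ray(c,uv,z):
    K,o,r=c; d=np.linalg.inv(K)@[uv[0],uv[1],1]; d=r@(d*[1,-1,-1]); return o+d*(z-o[2])/d[2]
def b2w(b,P):
    P=np.atleast_2d(np.array(P,float)); c,s=np.cos(b[2]),np.sin(b[2])
    return np.c_[b[0]+c*P[:,0]-s*P[:,1], b[1]+s*P[:,0]+c*P[:,1], P[:,2]]
E
python3 - <<'E'
from h import *
t=cam('top');s=cam('side')
for uv in [(190,188),(513,127),(551,306),(221,366)]: print(ray(t,uv,18).round())
env.get_image('top');env.get_image('side')
for n in('top','side'):
  for k in('board','rack','groove_centre','hinge_point','trivet','trivet_mid','foot_edge','corner_a','corner_c','cup'):
    print(n,k,[(d['uv'],round(d['score'],2)) for d in env.tip_of(n,k)][:4])
print(env.state()['time'])
E
```

```text
[700. 344.  18.]
[ 813. -278.   18.]
[ 471. -340.   18.]
[361. 282.  18.]
top board [([371.2, 255.8], 0.79)]
top rack [([298.2, 277.5], 0.71)]
top groove_centre [([462.2, 240.6], 0.96)]
top hinge_point [([407.0, 301.8], 0.71), ([504.7, 275.7], 0.61)]
top trivet [([507.1, 239.7], 0.86)]
top trivet_mid [([517.3, 242.8], 0.93)]
top foot_edge [([499.2, 245.7], 0.6)]
top corner_a [([504.1, 274.4], 0.87), ([531.2, 271.7], 0.79), ([489.0, 213.8], 0.76), ([510.7, 204.1], 0.63)]
top corner_c [([504.1, 274.4], 0.87), ([531.2, 271.7], 0.79), ([489.0, 213.8], 0.76), ([510.7, 204.1], 0.63)]
top cup [([436.7, 165.7], 0.97)]
side board [([361.6, 278.4], 0.57)]
side rack [([344.5, 319.9], 0.74), ([366.6, 329.6], 0.35)]
side groove_centre [([375.7, 224.4], 0.79)]
side hinge_point []
side trivet [([391.4, 216.3], 0.79)]
side trivet_mid [([391.9, 185.5], 0.69), ([368.0, 327.7], 0.54)]
side foot_edge [([392.9, 217.7], 0.77), ([422.5, 164.3], 0.5)]
side corner_a [([370.5, 160.9], 0.94), ([425.1, 165.8], 0.79), ([363.2, 215.8], 0.6)]
side corner_c [([370.5, 160.9], 0.94), ([425.1, 165.8], 0.79), ([363.2, 215.8], 0.6)]
side cup [([421.1, 161.4], 0.64), ([311.4, 225.0], 0.6)]
1.2
```

Run:
```python
from h import *
t=cam('top');s=cam('side')
bp=[[200,330,18],[200,-310,18],[-150,-310,18],[-150,330,18],[0,-170,18]]
bu=np.array([(190,188),(513,127),(551,306),(221,366),(462.2,240.6)])
f=least_squares(lambda b:(proj(t,b2w(b,bp))-bu).ravel(),[560,0,0.15])
b=f.x;print('board',b.round(3),f.fun.round(1))
print('hinge top',proj(t,b2w(b,[[-90,-35,115.5],[-90,-35,148]])).round(1))
tp=[[-60,14,0],[60,14,0],[-60,14,140],[60,14,140],[0,0,70]]
tp=np.array(tp,float)+[0,0,18]
tu=np.array([(504.1,274.4),(489,213.8),(531.2,271.7),(510.7,204.1),(517.3,242.8)])
g=lambda x:np.r_[(proj(t,b2w(x,tp))-tu).ravel(),(proj(s,b2w(x,tp[2:5]))-[(425.1,165.8),(370.5,160.9),(391.9,185.5)]).ravel()]
f=least_squares(g,[600,-260,0.15],loss='soft_l1');x=f.x;print('trivet',x.round(3),g(x).round(1))
c,sn=np.cos(b[2]),np.sin(b[2]);d=x[:2]-b[:2];print('in board',c*d[0]+sn*d[1],-sn*d[0]+c*d[1],x[2]-b[2])
tip=ray(t,(468,227),133);d=tip[:2]-b[:2];tb=np.array([c*d[0]+sn*d[1],-sn*d[0]+c*d[1]]);print('tip board',tb, 'q',np.arctan2(-(tb[1]+35),tb[0]+90),np.hypot(tb[0]+90,tb[1]+35))
im=env.get_image('top');big=cv2.resize(im[100:380,360:640],None,fx=2.8,fy=2.8,interpolation=cv2.INTER_CUBIC)[:600]
def pl(P,col):
    q=((proj(t,P)-[360,100]+.5)*2.8).astype(int); cv2.polylines(big,[q],True,col,1)
pl(b2w(b,[[-100,-280,18],[100,-280,18],[100,-60,18],[-100,-60,18]]),(255,0,0))
for z in(18,158): pl(b2w(x,[[-60,-14,z],[60,-14,z],[60,14,z],[-60,14,z]]),(0,255,0))
pl(b2w(b,[[-90,-35,133],[tb[0],tb[1],133]]),(0,0,255))
cv2.imwrite('pics/ov1.png',big[:600])
```

```text
board [ 5.63892e+02 -1.15210e+01  1.79000e-01] [-2.2 -0.9  1.5 -1.3  1.9 -0.1 -2.4  1.6  1.3  0.6]
hinge top [[408.8 302.9]
 [411.2 303.6]]
trivet [ 5.91749e+02 -2.58092e+02  2.54000e-01] [ 3.1  0.3  0.6 -0.2 -0.5  2.3 -0.2  0.7 -0.9 -3.  -1.5 -1.6 -1.7 -1.5
  1.8  2.6]
in board -16.42681012925334 -247.59436568277243 0.07490279357817525
tip board [  19.82336344 -157.58740334] q 0.8402632205605711 164.5868846962696
```

View pics/ov1.png

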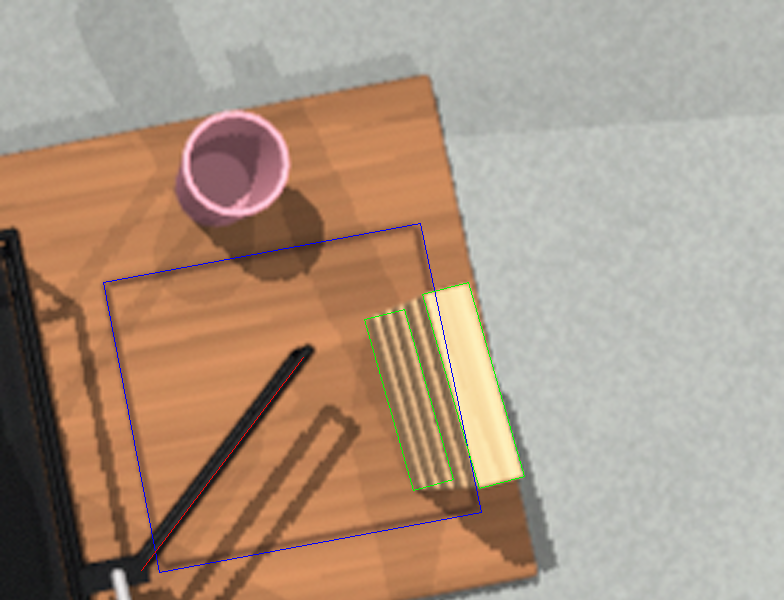

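The overlay agrees with the picture. The pot stand is at board (-16,-248), the arm is at q≈0.84, and the measured arm length of about 165 mm is close to the given 170. Next I go to the far side of the side arm at a safe height, with the fingers shut.

```bash
python3 -m crank '[[-1,[20,-40,25],-0.07],[-1,[40,-80,50],-0.14],[-1,[60,-120,75],-0.21],[-1,[80,-170,90],-0.28],[-1,[100,-220,95],-0.35]]'; python3 -m crank '[[-1,[25,-50,0],-0.07],[-1,[50,-100,0],-0.14],[-1,[75,-150,0],-0.21],[-1,[100,-200,0],-0.28],[-1,[125,-250,0],-0.35]]'; python3 -m crank '[[-1,[30,-50,0],-0.08],[-1,[60,-100,0],-0.16],[-1,[90,-150,0],-0.24],[-1,[120,-200,0],-0.31],[-1,[150,-250,0],-0.38]]'
```

```text
time: 1.88
eef_pos: [267.9, 380.8, 301.4]
tool_rot: [0.307, 0.952, 0.001, 0.0]
force: [1.9, 0.3, -0.2]
gripper_width: 0.507
time: 2.5
eef_pos: [392.7, 130.5, 300.7]
tool_rot: [0.468, 0.884, 0.0, 0.0]
force: [0.7, 0.3, 0.7]
gripper_width: 0.008
time: 3.12
eef_pos: [543.1, -119.3, 300.7]
tool_rot: [0.626, 0.78, 0.0, 0.0]
force: [0.5, 1.6, 0.9]
gripper_width: 0.006
```

Run:
```python
from h import *
b=[563.892,-11.521,.179]
s=env.state();print(s['time'],s['eef_pos'],R.from_quat(s['tool_rot']).as_matrix().round(3).tolist(),s['gripper_width'])
for p in [(-25,-152),(-5,-120),(20,-80),(40,-55),(40,-48)]: print(p,b2w(b,[[*p,0]]).round())
x=[591.7,-258.1,.254]
for y in (-60,-14,0,30): print(y,b2w(x,[[0,y,0]]).round())
```

```text
3.125 [ 543.10570272 -119.25301678  300.68165599] [[-0.217, 0.976, 0.001], [0.976, 0.217, 0.0], [-0.0, 0.001, -1.0]] 0.005708547116157809
(-25, -152) [[ 566. -166.    0.]]
(-5, -120) [[ 580. -130.    0.]]
(20, -80) [[598. -87.   0.]]
(40, -55) [[613. -59.   0.]]
(40, -48) [[612. -52.   0.]]
-60 [[ 607. -316.    0.]]
-14 [[ 595. -272.    0.]]
0 [[ 592. -258.    0.]]
30 [[ 584. -229.    0.]]
```

```bash
python3 -m crank '[[-1,[12,-24,0],0],[-1,[23,-47,-20],0],[-1,[23,-47,-60],0],[-1,[23,-47,-100],0],[-1,[23,-47,-130],0]]'
python3 - <<'E'
from h import *
cv2.imwrite('pics/t2.png',env.get_image('top')[100:380,300:640]);cv2.imwrite('pics/s2.png',env.get_image('side'));print(env.state()['eef_pos'])
E
```

```text
time: 3.75
eef_pos: [564.8, -164.6, 168.8]
tool_rot: [0.625, 0.78, -0.0, -0.0]
force: [1.0, -0.5, -0.5]
gripper_width: 0.003
[ 563.7712923  -164.24025195  167.87089505]
```

View pics/t2.png

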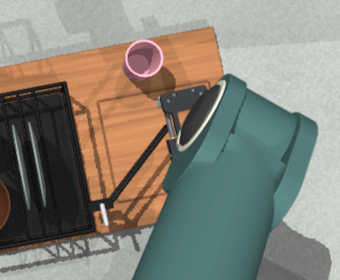

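View pics/s2.png

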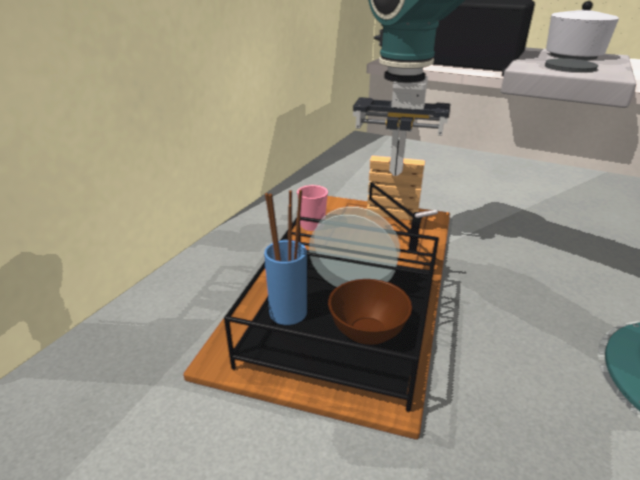

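The side view shows the shut fingertips at about (398,170), between the arm and the pot stand and still above both. In the top view the wrist hides them. I descend and sweep the arm.

```bash
python3 -m crank '[[-1,[0,0,-30],0],[-1,[0,0,-55],0],[-1,[0,0,-72],0],[-1,[0,0,-75],0]]'; python3 -m crank '[[-1,[5,12,0],0],[-1,[10,24,0],0],[-1,[14,36,0],0],[-1,[20,50,0],0],[-1,[26,64,0],0]]'; python3 -m crank '[[-1,[4,8,0],0],[-1,[8,16,0],0],[-1,[11,24,0],0],[-1,[14,31,0],0]]'
python3 - <<'E'
from h import *
cv2.imwrite('pics/t3.png',env.get_image('top')[100:380,300:640]);cv2.imwrite('pics/s3.png',env.get_image('side'));print(env.state()['eef_pos'])
E
```

```text
time: 4.35
eef_pos: [565.3, -164.8, 95.5]
tool_rot: [0.625, 0.78, -0.0, -0.0]
force: [0.1, 1.0, -0.1]
gripper_width: 0.004
time: 4.97
eef_pos: [591.5, -99.5, 95.5]
tool_rot: [0.625, 0.781, -0.0, -0.0]
force: [-0.8, -0.7, -1.4]
gripper_width: 0.004
time: 5.48
eef_pos: [605.3, -69.5, 95.4]
tool_rot: [0.625, 0.78, -0.0, -0.0]
force: [-1.0, -0.5, -0.0]
gripper_width: 0.009
[605.54893206 -68.8271245   95.36360261]
```

View pics/t3.png

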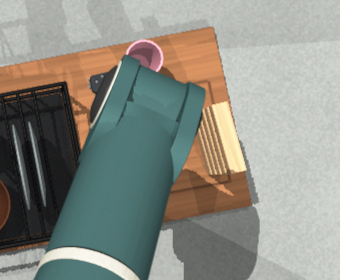

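View pics/s3.png

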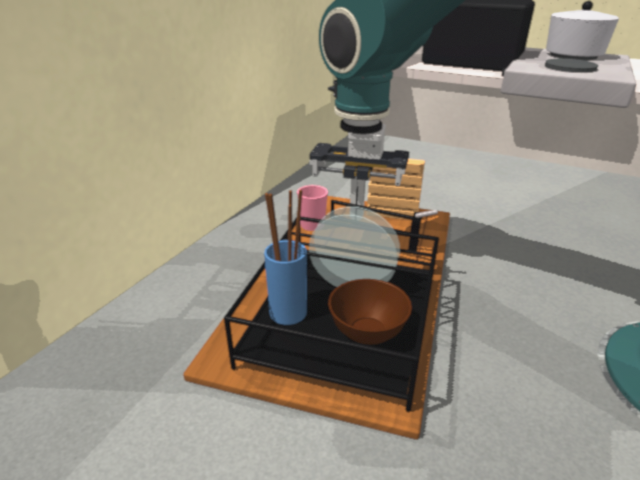

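The side view shows the arm swept round, with its tip now at about (333,205), behind the rack's edge. The pot stand hasn't moved. I push on gently to the stop.

```bash
python3 -m crank '[[-1,[-1,4,0],0],[-1,[-1,8,0],0],[-1,[-2,11,0],0]]'; python3 -m crank '[[-1,[0,2,0],0],[-1,[-1,4,0],0]]';python3 -m crank '[[-1,[0,1,0],0],[-1,[0,2,0],0]]'
```

```text
time: 5.95
eef_pos: [603.2, -58.6, 95.4]
tool_rot: [0.625, 0.78, -0.0, 0.0]
force: [0.7, -0.4, -0.5]
gripper_width: 0.008
time: 6.2
eef_pos: [602.2, -54.7, 95.5]
tool_rot: [0.625, 0.78, -0.0, 0.0]
force: [-0.6, -0.4, 0.5]
gripper_width: 0.008
time: 6.45
eef_pos: [602.1, -52.8, 95.4]
tool_rot: [0.625, 0.78, -0.0, -0.0]
force: [-0.2, -1.1, -0.1]
gripper_width: 0.006
```

```bash
python3 -m crank '[[-1,[0,1,0],0],[-1,[0,2,0],0]]';python3 -m crank '[[-1,[0,1,0],0],[-1,[0,2,0],0]]'
```

```text
time: 6.7
eef_pos: [602.1, -50.8, 95.4]
tool_rot: [0.625, 0.78, -0.0, -0.0]
force: [-1.9, -3.7, 0.0]
gripper_width: 0.006
time: 6.95
eef_pos: [602.0, -50.5, 95.5]
tool_rot: [0.626, 0.78, -0.001, 0.001]
force: [-0.5, -12.2, -2.2]
gripper_width: 0.002
```

The force rose to 12 N at board y≈-45, which is the folded stop. I back off, rise, and look.

```bash
python3 -m crank '[[-1,[2,-12,0],0],[-1,[5,-30,0],0],[-1,[5,-30,50],0],[-1,[5,-30,100],0],[-1,[5,-30,150],0]]'; python3 -m crank '[[-1,[0,-40,40],0.03],[-1,[0,-95,60],0.03],[-1,[0,-150,60],0.03],[-1,[0,-205,60],0.03],[-1,[3,-253,60],0.03]]'
python3 - <<'E'
from h import *
cv2.imwrite('pics/t4.png',env.get_image('top')[100:380,300:640]);cv2.imwrite('pics/s4.png',env.get_image('side'));print(env.state()['eef_pos'])
E
```

```text
time: 7.58
eef_pos: [607.1, -80.0, 247.2]
tool_rot: [0.626, 0.78, -0.0, 0.0]
force: [-0.0, 0.6, -0.7]
gripper_width: 0.005
time: 8.2
eef_pos: [609.4, -335.0, 305.6]
tool_rot: [0.614, 0.789, -0.0, 0.0]
force: [0.6, 0.7, 0.5]
gripper_width: 0.005
[ 607.63948321 -338.60591448  304.97645549]
```

View pics/t4.png

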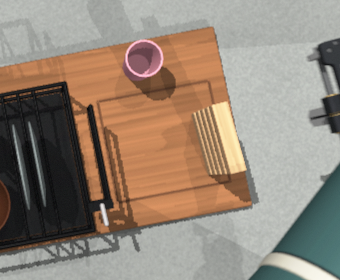

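View pics/s4.png

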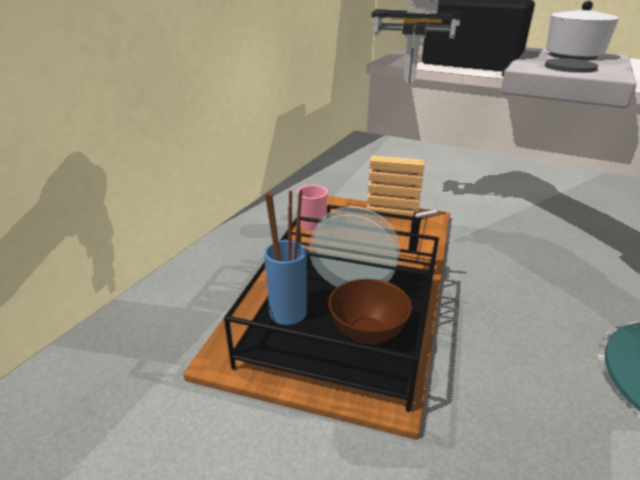

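In the top view the arm now lies along the rack side, from its hinge at about crop (106,207) to its tip at (91,106). The pot stand, cup and the rest look unmoved. I'll check q and re-fit the pot stand numerically.

Run:
```python
from h import *
t=cam('top');s=cam('side');b=[563.892,-11.521,.179]
im=env.get_image('top')
big=cv2.resize(im[150:350,370:570],None,fx=3,fy=3,interpolation=cv2.INTER_CUBIC)
def pl(P,col):
    q=((proj(t,P)-[370,150]+.5)*3-.5).astype(int); cv2.polylines(big,[q],True,col,1)
for q,c in((0,(0,255,0)),(.06,(0,0,255))): pl(b2w(b,[[-90,-35,133],[-90+170*np.cos(q),-35-170*np.sin(q),133]]),c)
m=env.trace('top','side_arm');print([(d['score'],d['rect']) for d in m])
ys,xs=np.nonzero(m[0]['mask']);
pts=[]
for r in np.unique(ys): pts.append((xs[ys==r].mean(),r,xs[ys==r].size))
pts=np.array(pts);print(pts[::10].round(1).tolist())
k=(pts[:,2]<12)
W=np.array([ray(t,p[:2],133) for p in pts[k]]);
v=np.linalg.svd(W[:,:2]-W[:,:2].mean(0))[2][0]; print('arm ang rel board',(np.arctan2(v[1],v[0])-b[2]+np.pi/2)%np.pi-np.pi/2)
x=np.array([591.7,-258.1,.254])
for z in(18,158): pl(b2w(x,[[-60,-14,z],[60,-14,z],[60,14,z],[-60,14,z]]),(255,0,0))
for n in('top',):
  print([(d['uv'],round(d['score'],2)) for d in env.tip_of(n,'corner_c')],[(d['uv'],d['score']) for d in env.tip_of(n,'trivet_mid')])
cv2.imwrite('pics/ov4.png',big)
```

```text
[(0.83, [388.9, 206.7, 408.8, 298.4])]
[[390.0, 205.0, 3.0], [391.0, 215.0, 7.0], [393.5, 225.0, 6.0], [395.0, 235.0, 7.0], [397.0, 245.0, 7.0], [399.0, 255.0, 7.0], [401.0, 265.0, 7.0], [403.0, 275.0, 7.0], [405.0, 285.0, 7.0], [407.0, 295.0, 7.0]]
arm ang rel board -0.0026332506948638645
[([530.3, 270.6], 0.83), ([514.4, 202.8], 0.79), ([504.9, 274.3], 0.75), ([492.5, 212.5], 0.57)] [([515.1, 239.6], 0.78), ([436.0, 168.3], 0.18)]
```

View pics/ov4.png

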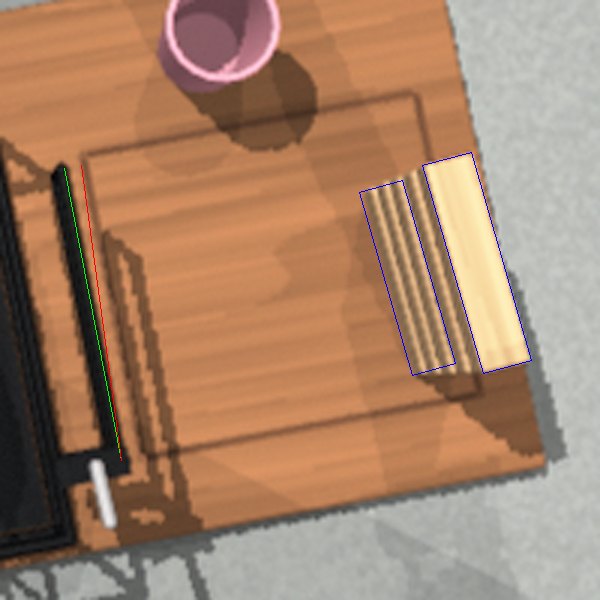

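q is about 0 (measured -0.003 rad) and the pot stand hasn't moved. I lower behind its upper part.

```bash
python3 -m crank '[[-1,[1,0,-45],0],[-1,[1,0,-90],0],[-1,[1,0,-130],0],[-1,[1,0,-160],0],[-1,[1,0,-170],0]]'; python3 -m crank '[[-1,[-2,9,0],0],[-1,[-5,18,0],0],[-1,[-7,27,0],0],[-1,[-9,35,0],0],[-1,[-11,42,0],0]]';  python3 - <<'E'
from h import *
cv2.imwrite('pics/t5.png',env.get_image('top')[100:380,300:640]);cv2.imwrite('pics/s5.png',cv2.resize(env.get_image('side')[50:300,200:520],None,fx=2.4,fy=2.4,interpolation=cv2.INTER_CUBIC));print(env.state()['eef_pos'])
E
```

```text
time: 9.12
eef_pos: [611.2, -330.2, 134.1]
tool_rot: [0.613, 0.79, -0.0, -0.001]
force: [0.5, -0.1, -0.1]
gripper_width: 0.009
time: 9.75
eef_pos: [600.2, -289.2, 135.7]
tool_rot: [0.613, 0.79, 0.0, 0.0]
force: [0.6, -0.8, 0.0]
gripper_width: 0.004
[ 600.24693812 -288.87264422  135.51490059]
```

View pics/t5.png

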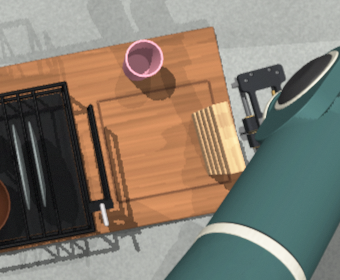

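View pics/s5.png

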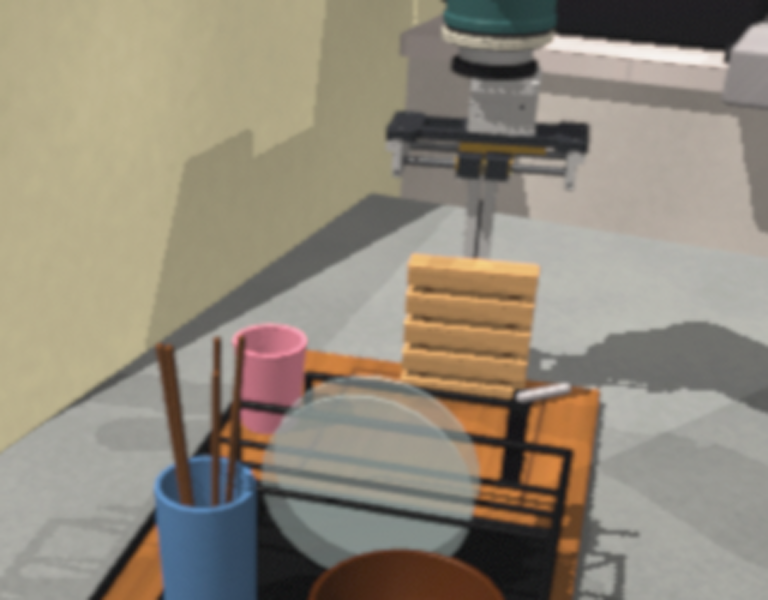

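The shut fingertips are centred behind the upper part of the stand, at (480,240) in the side crop with the stand spanning 405–535. I push slowly.

```bash
python3 -m crank '[[-1,[-1,5,0],0],[-1,[-2,10,0],0],[-1,[-4,15,0],0],[-1,[-5,20,0],0],[-1,[-6,25,0],0]]'
python3 - <<'E'
from h import *
cv2.imwrite('pics/t6.png',env.get_image('top')[100:380,300:640]);cv2.imwrite('pics/s6.png',cv2.resize(env.get_image('side')[50:300,200:520],None,fx=2.4,fy=2.4,interpolation=cv2.INTER_CUBIC));print(env.state()['eef_pos'])
E
```

```text
time: 10.48
eef_pos: [594.1, -264.4, 135.4]
tool_rot: [0.613, 0.79, -0.0, -0.0]
force: [0.2, -0.1, 0.9]
gripper_width: 0.002
[ 594.22896317 -264.07483214  135.42164338]
```

View pics/s6.png

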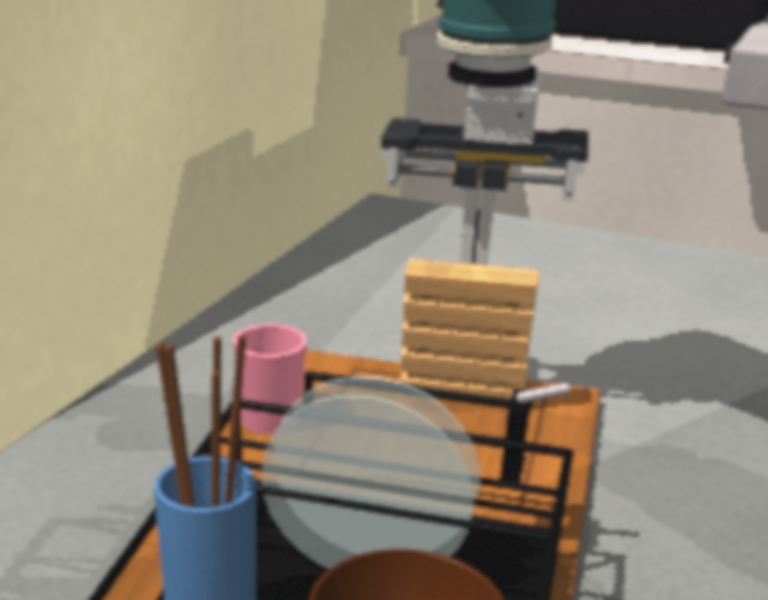

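The stand's top has started to lean (top edge at row ~262), and its foot is still at rows 370–395. I keep pushing.

```bash
python3 -m crank '[[-1,[-1,5,0],0],[-1,[-2,10,0],0],[-1,[-4,15,0],0],[-1,[-5,20,0],0],[-1,[-6,24,0],0]]'
python3 - <<'E'
from h import *
cv2.imwrite('pics/t7.png',env.get_image('top')[100:380,300:640]);cv2.imwrite('pics/s7.png',cv2.resize(env.get_image('side')[50:300,200:520],None,fx=2.4,fy=2.4,interpolation=cv2.INTER_CUBIC));print(env.state()['eef_pos'])
E
```

```text
time: 11.2
eef_pos: [588.2, -240.4, 135.4]
tool_rot: [0.613, 0.79, -0.0, -0.0]
force: [-0.5, -0.7, -0.6]
gripper_width: 0.005
[ 588.23093486 -240.22081399  135.45637799]
```

View pics/s7.png

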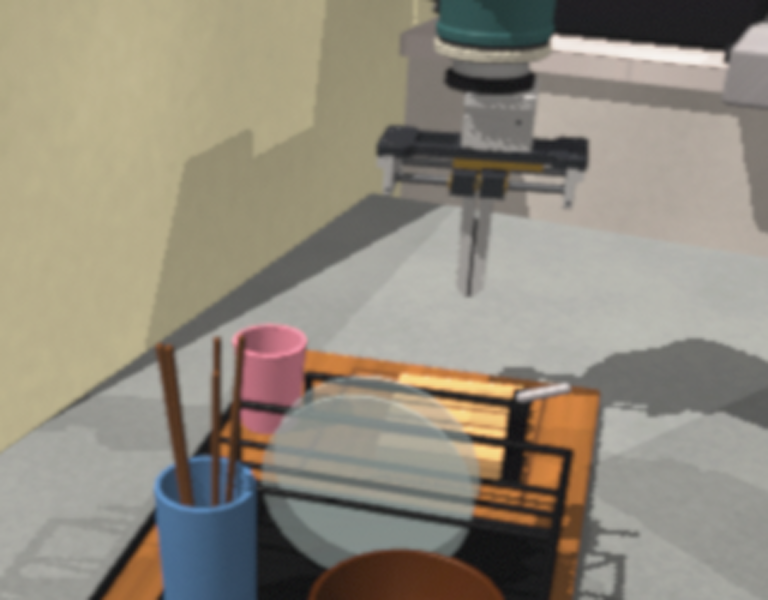

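The stand has toppled and appears to lie flat on the board, around (450,420) in the crop. I retreat up and away, then check.

```bash
python3 -m crank '[[-1,[5,-20,40],0],[-1,[10,-45,80],0],[-1,[15,-80,120],0],[-1,[15,-120,150],0],[-1,[15,-150,150],0]]'; python3 -m crank '[[-1,[0,-20,0],0],[-1,[0,-20,0],0],[-1,[0,-20,0],0]]'
python3 - <<'E'
from h import *
t=cam('top');b=[563.892,-11.521,.179]
im=env.get_image('top')
big=cv2.resize(im[140:360,360:580],None,fx=2.7,fy=2.7,interpolation=cv2.INTER_CUBIC)
def pl(P,col):
    q=((proj(t,P)-[360,140]+.5)*2.7-.5).astype(int); cv2.polylines(big,[q],True,col,1)
m=env.trace('top','trivet')[0];print(m['score'],m['rect'])
c=cv2.findContours(m['mask'].astype(np.uint8),0,1)[0];c=max(c,key=cv2.contourArea)
box=cv2.boxPoints(cv2.minAreaRect(c));W=np.array([ray(t,p,46) for p in box])
d=W[:,:2]-b[:2];k,s=np.cos(b[2]),np.sin(b[2]);B=np.c_[k*d[:,0]+s*d[:,1],-s*d[:,0]+k*d[:,1]]
print('board corners z46',B.round(1).tolist(),np.linalg.norm(np.diff(W,axis=0),axis=1).round())
x=np.array([591.7,-258.1,.254])
pl(b2w(x,[[-60,14,46],[60,14,46],[60,154,46],[-60,154,46]]),(255,0,0))
pl(b2w(b,[[-100,-280,18],[100,-280,18],[100,-60,18],[-100,-60,18]]),(0,255,0))
a=env.trace('top','side_arm');print('arm',[(q['score'],q['rect']) for q in a])
for n in('cup','bowl','jar'): print(n,[(q['uv'],round(q['score'],2)) for q in env.tip_of('top',n)][:1])
cv2.imwrite('pics/ov8.png',big);print(env.state()['eef_pos'])
E
```

```text
time: 11.92
eef_pos: [603.3, -393.3, 288.1]
tool_rot: [0.614, 0.79, -0.0, 0.002]
force: [-1.0, 0.8, -0.0]
gripper_width: 0.003
time: 12.3
eef_pos: [603.4, -410.2, 285.3]
tool_rot: [0.613, 0.79, 0.0, -0.0]
force: [-0.2, 1.1, 0.1]
gripper_width: 0.005
0.66 [422.3, 213.3, 510.0, 297.1]
board corners z46 [[33.6, -84.5], [43.1, -230.3], [-78.3, -235.6], [-87.9, -91.0]] [146. 122. 145.]
arm [(0.3, [189.4, 127.7, 548.0, 368.6])]
cup [([433.2, 163.3], 0.61)]
bowl [([276.3, 304.1], 0.59)]
jar [([270.2, 233.6], 0.75)]
[ 603.42591448 -410.25987345  285.55631976]
```

View pics/ov8.png

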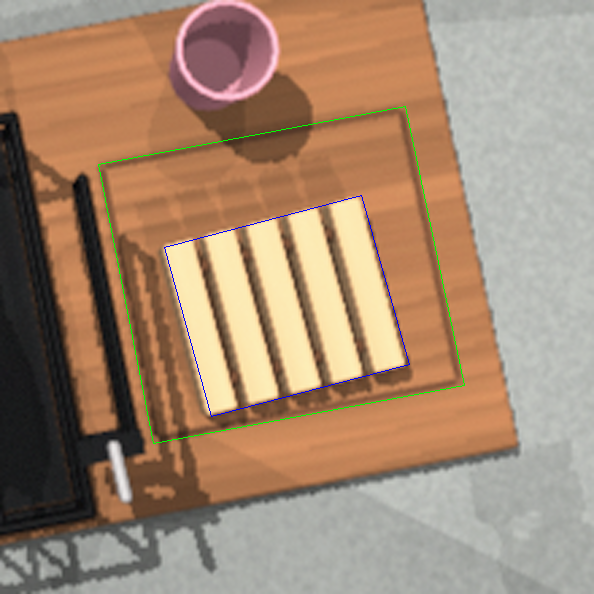

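The overlay shows the stand flat and wholly inside the groove, where the fit predicted it. The nearest corner is about 12 mm from the outer edge. The arm is still folded, with its tip at (83,180) and hinge at (125,440). The cup, bowl and jar are in place. The robot is clear of everything, so I hand in.

```bash
python3 -c "
from cell import env
print(env.job_done(), env.state()['time'])"
```

```text
the job is handed in; nothing more can be done
the job is handed in; nothing more can be done
```

The job is done and handed in, in the order asked, after about 12.5 s.

- **Side arm:** I pushed it with the shut fingertips until it met its folded stop, at about 12 N. Afterwards its angle measured -0.003 rad.
- **Pot stand:** I pushed it high up on the side away from the rack, and it tipped about its lower edge. It now lies flat on the predicted footprint, wholly inside the groove. The nearest corner is about 12 mm from the groove's outer edge. The mask network put it at board x -88 to +43 mm and y -236 to -85 mm.
- **Other things:** The cup, bowl and jar look unmoved in the pictures.
- **Checks that disagreed:** In the last picture the network's side-arm trace failed: it scored 0.3 and marked the whole board. I judged the arm still folded by eye from that picture. The network's cup point was 3–4 px from its first reading, but the cup itself sits in the same place.

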